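# Close a tablet bottle and show its foot code to the reader

### The arm

A 6-joint arm with a two-finger parallel gripper is mounted at the origin on a cart in front of the work surface, level with it; the furniture and walls round the work are solid. World frame = base frame: x ahead of the robot, y to its left, z up, the work surface at z = 0. Lengths are in m, angles in rad, forces in N, time in s.
With the tool pointing down it reaches from about 0.3 to 0.85 m from the base axis. Payload 4.2 kg.
Tool frame: the origin (TCP) lies where the fingers leave the gripper's body, on its centre line; the fingertips stand 78 mm ahead of it and the grasp point (between the pads) lies ahead of it (hold_point_z is the z of the grasp point in the tool frame, in m); z points along the fingers, y is the line along which they close (so a half turn about z gives the same grasp; the last joint's range is limited). The gripper opens to 91 mm and grips with 3 to 60 N. Pads are 32 mm wide; open, the fingers measure 118 mm over their backs; the gripper's body (76 mm by 178 mm) begins 60 mm behind the grasp point.
Start: joints at [-0.02, 0.32, 1.565, -0, 1.257, -0.02], TCP at [0.575, 0, 0.292] pointing down, gripper open.
Joint ranges: [-3.11, 3.11], [-0.84, 2.01], [0.21, 2.61], [-1.34, 4.49], [0.05, 2.63], [-2.56, 2.56]. Speed limits (rad/s): [2.57, 2.57, 3.14, 3.14, 3.14, 3.14].

### API

Orientations are given as a unit quaternion [x, y, z, w].
In Python, from cell import sense, grab_frame, sign_off, hold_point_z gives the robot as it stands. The module is installed in compiled form; this text tells all that it offers.
- The arm moves only by the tool play_rows, never from a script. Its arguments are lists of equal length, an entry for each row: "delta_pos": the shift along the tool's x, y, z in fractions of the full range, 1 being 0.2 m, a list of three; "twist": the turn, a rotation vector about the tool's x, y, z in fractions of the full range, 1 being 360 degrees, a list of three; "hand": the finger opening in m, from 0 to 0.0912. In form: {"delta_pos": [[x, y, z], ...], "twist": [[rx, ry, rz], ...], "hand": [hand, ...]}. A call has 1 to 5 rows; each row is the pose to reach, as a shift and turn from the pose commanded when the call began, along the tool's axes at that moment; what a row does not reach only later rows make up. A row lasts 1/12 s, in which the tool goes at most 41.7 mm and 7.16 degrees, less where a joint would pass 70% of its speed; a pose out of reach is approached as far as the arm can. Shift and turn numbers lie between -1 and 1, and a call with a number outside is refused. A call with a gripper value outside its range is refused whole. The fingers move at their own pace and stop on an object; "squeeze" is the grip in N (left out, the last holds). Time passes only in rows, so rows that repeat a pose let the fingers close. It gives the time, the measured TCP pose, the force, the opening and the grip force at its end, in the units of the state.
- sense(): the state, without advancing time (a new reading comes with each control period).
- grab_frame(name): name is "scene" or "side" or "wrist"; returns a dict with "pixels" (480x640x3 uint8, blue, green, red), "depth" (480x640 float32, m along the optical axis (not along the pixel's ray), 0 where there is no reading), "intrinsics" (3x3 intrinsics, pixels), "distortion" ([k1, k2, p1, p2, k3] as OpenCV has them; the pictures are not rectified), "world_from_camera" (4x4, takes a point from camera to world coordinates); the wrist camera has in their place "T_tool_cam" (4x4, takes a point from camera to tool coordinates, whose origin is the TCP and whose axes are the flange's). Camera axes: x right, y up, looking along -z (the intrinsics and any distortion apply to the point x, -y, -z); pixel columns grow to the right and rows downward; lengths in m; the calibration is good to about 2 mm. A picture is of the moment at which its call begins: read the wrist's pose just before it.
- sign_off(): hands the job in; it is judged then, once.
The state is a dict: "time": time; "joints": joint angles; "qd": joint speeds; "joint_torque": joint torques, N m; "ee_pos": TCP position; "tool_rot": TCP orientation; "ft_force": force on the tool from outside, world axes, zero at the start; "ft_torque": the same for the moment, N m; "gripper_width": finger opening in m; "finger_force": force on a finger pad.
Only numpy, scipy, OpenCV 4.12 (cv2) and the standard library are available. Lean on these libraries where they do the work, as an engineer would, in place of code of your own. Each camera call takes 0.05 s, during which the arm holds its last target. There are 200 camera calls.

### The job

The screw cap of the tall square tablet bottle was left loose: while the bottle stands in its rack, turn the cap clockwise until it stops, so that the pointer on the cap lines up with the mark on the bottle's shoulder. Then lift the bottle out and show the code under its foot to the desk reader: hold it still in the air with its foot towards the tilted window, centred, square to it and about 8 cm away from it, and finish while still holding it there. Leave the round bottles standing in the rack and do not push against the reader.

Things in the scene. Friction and masses are not known exactly. Their poses are not given: they have to be found in the camera images.
- square_bottle: Tall white square tablet bottle, 99 mm high, 0.07 to 0.14 kg: body 46 x 46 x 66 mm, then a narrower neck and the cap (71 to 99 mm above the foot, diameter 40 mm). Origin: centre of the underside (foot), with a small black dot code; z runs up to the cap, x and y square to the flat sides. Stands in one of the rack's three pockets, which one varies. May be held by cap or body.
- cap_centre (a point): Point on the bottle's axis, 85 mm above its foot, in the middle of the cap's 28 mm height: gripping here with the fingertips pointing down, the tips must not go more than 16 mm lower or they meet the wider body's top (66 mm above the foot).
- cap (a joint): Turn of the captive screw cap (rad): 0 = home at its stop, grows as it is unscrewed (anticlockwise from above); starts at 0.7 to 1.2, other stop at 1.6. Friction 0.04 N m; stays where left, does not rise or come off. A grey ridge on the cap's top points to a grey mark on the shoulder (the bottle's -x side) when home.
- rack: Fixed grey block 74 x 268 x 24 mm with three square pockets 50 x 50 mm in a row along its y, at -90, 0 and +90 mm; pocket floor 6 mm above the desk, pockets 18 mm deep. The square bottle has 2 mm of play on each side and so turns about 0.09 rad in its pocket before the walls hold it. Origin: centre of the underside.
- reader_head: Tilted head of the fixed desk code reader, 82 x 78 x 34 mm, dark square window in its upper face. Origin: window centre, 75 mm above the desk. z points straight out of the window: up and back towards the robot, 0.52 rad (30 degrees) off vertical; y is level. Rightly held, the bottle's foot centre lies on this z axis 80 mm from the origin, the bottle's z parallel to it.
- reader: The whole fixed reader: foot 105 x 88 x 12 mm, neck and tilted head, about 110 mm high. Origin: centre of the underside, z up; the window faces its -x side.
- round_bottle_1: Round white tablet bottle with a ribbed cap, diameter 48, height 78 mm, in another pocket of the rack; leave it standing. Origin: centre of the underside.
- round_bottle_3: Round white tablet bottle with a ribbed cap, diameter 45, height 70 mm, in another pocket of the rack; leave it standing. Origin: centre of the underside.
Not all that is in view belongs to the job. What is shaped like the square_bottle but pink is not meant.

How it is judged:
On the way:
1. the cap is screwed home while the bottle stands in its rack (value of joint cap below 0.12 rad and z of square_bottle in the frame of rack below 0.014 m and angle between square_bottle's own z axis and vertical below 0.15 rad), for 0.2 s.
At the end, for the whole second after the job is handed in: Cap home (within 0.12 rad); fingers still hold the bottle at rest, clear of reader and rack, over 100 mm up, cap upward; its foot centre within 18 mm of the window axis along the head's x and y, 55 to 105 mm out; bottle axis within 0.16 rad of the window axis (value of joint cap below 0.12 rad and x of square_bottle in the frame of reader_head between -0.018 and 0.018 m and y of square_bottle in the frame of reader_head between -0.018 and 0.018 m and z of square_bottle in the frame of reader_head between 0.055 and 0.105 m and angle between the z axis of square_bottle and the z axis of reader_head, either way round below 0.16 rad and angle between square_bottle's own z axis and vertical below 0.9 rad and height (world z) of square_bottle above 0.1 m and linear speed of square_bottle below 0.02 m/s and contact force between the fingers and square_bottle above 1 N and contact force between square_bottle and reader below 0.1 N and contact force between square_bottle and rack below 0.1 N); the arm keeps its last pose, push and grip.
It fails at once if round bottle 1 lifted out, shoved or tipped over (distance of round_bottle_1 from where it was at the start of the episode above 0.03 m or angle between round_bottle_1's own z axis and vertical above 0.35 rad).
It fails at once if round bottle 3 lifted out, shoved or tipped over (distance of round_bottle_3 from where it was at the start of the episode above 0.03 m or angle between round_bottle_3's own z axis and vertical above 0.35 rad).
It fails at once if the bottle or a finger is pushed hard against the reader (contact force between any of square_bottle, the fingers and reader above 8 N).
It also fails if it takes over 42 s, if anything falls off the work surface, if the arm or the gripper's body presses on something with over 40 N, if the wrist force passes 120 N, or if a joint passes its speed limit or range.

## Working session

There is one attempt and no reset: what is moved stays moved. The work goes in short steps, Python scripts to look and compute and a tool call to move; the robot and the scene stay as the last step left them, time stands still between calls to the robot, and variables do not carry over. Pictures are saved under pics/ and viewed, at most 10 in all, crops included, and the job is handed in when it is done.

Besides the shell and the picture viewer there is one more tool, called after "Request:" as name(argument=value, ...), one argument or row to a line, values as JSON. play_rows: Moves the arm, as the interface text tells. Its arguments: {"type":"object","properties":{"delta_pos":{"type":"array"},"twist":{"type":"array"},"hand":{"type":"array"},"squeeze":{"type":"number"}},"required":["delta_pos","twist","hand"]}

```bash
mkdir -p pics; ls
cat > h.py <<'E'
import numpy as np, cv2
from cell import sense, grab_frame, sign_off, hold_point_z
from scipy.spatial.transform import Rotation as R
def save(n,f,crop=None,s=1):
    im=f["pixels"]
    if crop: im=im[crop[1]:crop[3],crop[0]:crop[2]]
    cv2.imwrite("pics/"+n,cv2.resize(im,None,fx=s,fy=s,interpolation=cv2.INTER_CUBIC))
def camT(f,st=None):
    if "world_from_camera" in f: return np.array(f["world_from_camera"])
    T=np.eye(4);T[:3,:3]=R.from_quat(st["tool_rot"]).as_matrix();T[:3,3]=st["ee_pos"]
    return T@np.array(f["T_tool_cam"])
def rays(f,px,st=None):
    px=np.array(px,float).reshape(-1,1,2)
    u=cv2.undistortPoints(px,np.array(f["intrinsics"]),np.array(f["distortion"])).reshape(-1,2)
    d=np.c_[u[:,0],-u[:,1],-np.ones(len(u))]
    T=camT(f,st); return T[:3,3],d@T[:3,:3].T
def onz(f,px,z,st=None):
    o,d=rays(f,px,st); return o+d*((z-o[2])/d[:,2])[:,None]
def bydepth(f,px,st=None):
    o,d=rays(f,px,st); p=np.array(px,int).reshape(-1,2); return o+d*f["depth"][p[:,1],p[:,0]][:,None]
E
python3 - <<'E'
from h import *
print(sense(),hold_point_z)
a=grab_frame("scene");b=grab_frame("side");c=grab_frame("wrist")
for f,n in((a,"scene"),(b,"side"),(c,"wrist")): print(n,f["intrinsics"],f["distortion"],f.get("world_from_camera",f.get("T_tool_cam")))
save("scene.png",a)
im=np.hstack([cv2.resize(x["pixels"],(400,300)) for x in(b,c)]);cv2.imwrite("pics/two.png",im)
E
```

```text
pics
{'time': 0.0, 'joints': array([-2.00050846e-02,  3.20286073e-01,  1.56568374e+00, -2.66077191e-05,
        1.25740267e+00, -1.99593961e-02]), 'qd': array([ 1.02187016e-03,  3.64556509e-04, -5.26741942e-04, -6.38904305e-05,
        7.87237881e-04,  5.45790618e-05]), 'joint_torque': array([-5.01459035e-04, -4.12465632e+01, -2.31973493e+01,  7.28826877e-02,
        4.58198413e-02, -1.41870069e-04]), 'ee_pos': array([ 5.74626224e-01, -1.19402459e-06,  2.91421687e-01]), 'tool_rot': array([ 7.07119746e-01,  7.07093256e-01, -6.25686432e-04, -6.32943525e-04]), 'ft_force': array([-0.83008068, -0.08747342, -0.03459956]), 'ft_torque': array([-0.01421674,  0.04505   , -0.00226429]), 'finger_force': 0.0, 'gripper_width': 0.09095332108678711} 0.0595
scene [[519.73895461   0.         325.98202633]
 [  0.         519.73895461 243.89756131]
 [  0.           0.           1.        ]] [-0.0952125  0.         0.         0.         0.       ] [[ 0.43390823  0.37390428 -0.8197068  -0.37102295]
 [-0.90080908  0.19653585 -0.38719074 -0.42494823]
 [ 0.0163295   0.90640457  0.42209489  0.51753727]
 [ 0. 
[... 198 characters left out ...]
  0.        0.        0.      ] [[ 0.98321695  0.11524248 -0.14143411  0.32615035]
 [-0.18212383  0.66563082 -0.72371715 -0.70469019]
 [ 0.01073994  0.73732949  0.67544791  0.70665418]
 [ 0.          0.          0.          1.        ]]
wrist [[393.85942254   0.         318.2748733 ]
 [  0.         393.85942254 243.21245174]
 [  0.           0.           1.        ]] [-0.04881796  0.          0.          0.          0.        ] [[ 5.07770659e-04  9.67507040e-01  2.52843570e-01  7.16338375e-02]
 [ 9.99999815e-01 -4.06941117e-04 -4.51077992e-04 -9.01760042e-05]
 [-3.33528688e-04  2.52843752e-01 -9.67507068e-01 -9.25670795e-02]
 [ 0.00000000e+00  0.00000000e+00  0.00000000e+00  1.00000000e+00]]
```

View pics/scene.png

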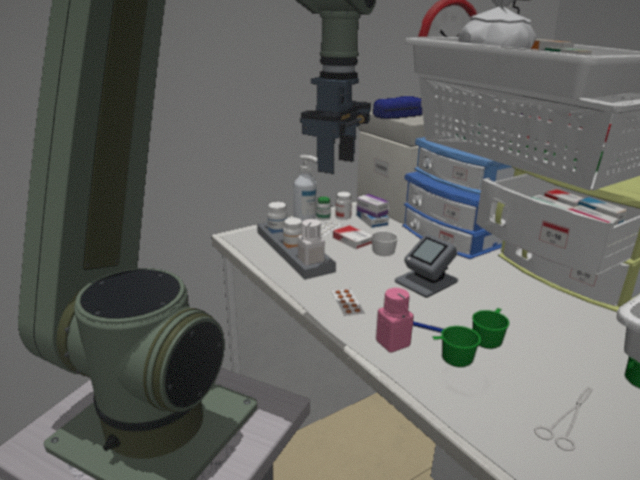

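View pics/two.png

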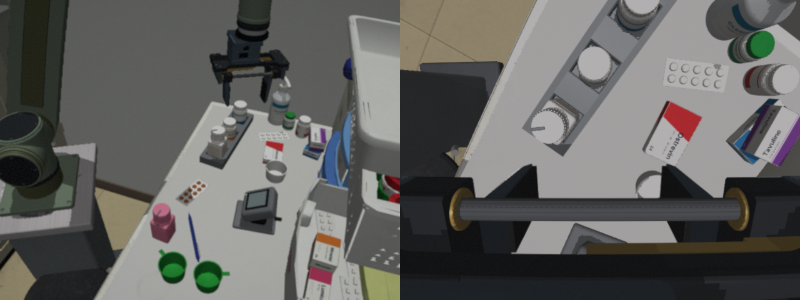

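The target is the white square bottle in the rack's nearest pocket, at scene (312,243) and wrist ~(237,202). Three things could be taken for it: the pink bottle at scene (396,320), and the round bottles at (292,232) and (277,217). The reader is at scene (430,262). I'll check the choice with close crops and take measurements.

Run:
```python
from h import *
st=sense();c=grab_frame("wrist");b=grab_frame("side")
np.savez("d.npz",w=c["depth"],s=b["depth"])
A=cv2.resize(c["pixels"][120:280,160:320],(480,480),interpolation=cv2.INTER_CUBIC)
B=cv2.resize(b["pixels"][280:380,360:460],(320,320),interpolation=cv2.INTER_CUBIC)
B=cv2.copyMakeBorder(B,0,160,0,0,cv2.BORDER_CONSTANT)
cv2.imwrite("pics/crop.png",np.hstack([A,B]))
def cloud(f,st=None):
    h,w=f["depth"].shape;g=np.stack(np.meshgrid(np.arange(w),np.arange(h)),-1).reshape(-1,2)
    P=bydepth(f,g,st);P[f["depth"].ravel()<=0]=np.nan;return P.reshape(h,w,3)
P=cloud(c,st);Z=P[...,2];x=P[...,0]
# rack top at 24mm
hsv=cv2.cvtColor(c["pixels"],cv2.COLOR_BGR2HSV)
m=((Z>.019)&(Z<.030)).astype(np.uint8);m[360:]=0
n,l,s,ce=cv2.connectedComponentsWithStats(m)
for i in np.argsort(-s[1:,4])[:3]+1: print(s[i],P[l==i].mean(0))
i=np.argmax(s[1:,4])+1
q=P[l==i][:,:2].astype(np.float32);r=cv2.minAreaRect(q);print("rack",r)
# caps
for lo,hi in((.095,.112),(.07,.088)):
    m=((Z>lo)&(Z<hi)).astype(np.uint8);m[330:]=0
    n,l,s,ce=cv2.connectedComponentsWithStats(m)
    for i in range(1,n):
        if s[i,4]>200: print(lo,s[i],ce[i],P[l==i].mean(0),cv2.minEnclosingCircle(P[l==i][:,:2].astype(np.float32)))
S=cloud(b)
Zs=S[...,2]
reg=S[280:380,360:460].reshape(-1,3);reg=reg[(reg[:,2]>.05)]
print("head pts",len(reg),reg.min(0),reg.max(0))
```

```text
[  194     0   249   251 13478] [0.56973017 0.09788934 0.02399906]
[ 391  162   92  104 5025] [0.68532852 0.00459434 0.02049041]
[ 531  167   58   96 1134] [ 0.79885454 -0.00362517  0.02459505]
rack ((0.5685483813285828, 0.10004353523254395), (0.2687795162200928, 0.07480570673942566), 53.69419479370117)
0.095 [ 547    0   87   43 1951] [581.92721681  20.91901589] [0.74941254 0.1509668  0.10423189] ((0.7569523453712463, 0.16305489838123322), 0.028496894985437393)
0.095 [ 209  174   57   57 2428] [237.05971993 202.24670511] [0.51639465 0.02878975 0.10472778] ((0.5154535174369812, 0.027644893154501915), 0.020624063909053802)
0.07 [ 356    0   60   29 1296] [384.28780864  11.4375    ] [0.62056388 0.16005334 0.08196744] ((0.6216449737548828, 0.16787093877792358), 0.020353887230157852)
0.07 [528   0  60  50 915] [545.7715847   27.76393443] [0.73837219 0.15243684 0.07937578] ((0.7493594884872437, 0.15774059295654297), 0.0257534421980381)
0.07 [ 284   73   54   56 2216] [310.38673285 100.75947653] [0.56861212 0.10048476 0.07586266] ((0.5687324404716492, 0.1005423441529274), 0.020036369562149048)
0.07 [226 162  55  70 649] [256.95531587 187.15254237] [0.52626537 0.0359255  0.07373068] ((0.5162827968597412, 0.027814915403723717), 0.028137829154729843)
head pts 2494 [ 0.51674545 -0.26584899  0.05009135] [ 0.61534977 -0.16921157  0.0943709 ]
```

View pics/crop.png

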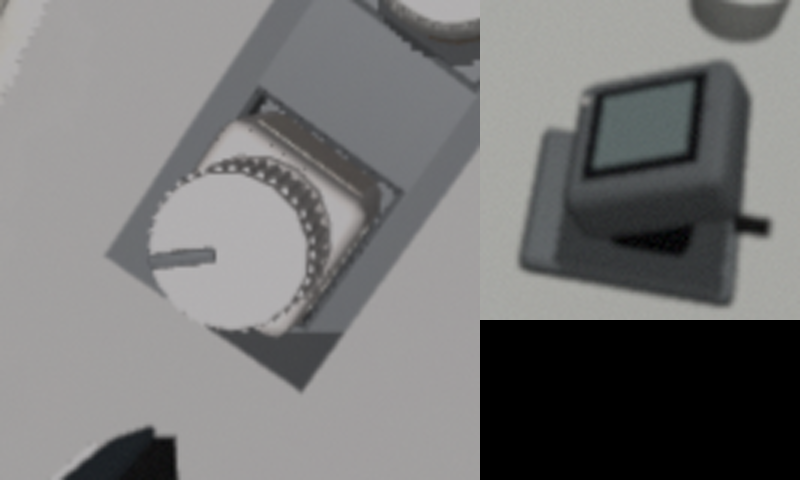

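The crop confirms the white square bottle. Its ridged cap is centred near wrist (237,202), and the ridge points left (~186° in world). The pocket-aligned home direction is ~143.7°, so the cap is about 0.74 rad open, within the given range. Next I'll measure the reader and work out the reach.

Run:
```python
from h import *
b=grab_frame("side");a=grab_frame("scene")
def quad(f,box):
    x0,y0,x1,y1=box;g=cv2.cvtColor(f["pixels"],cv2.COLOR_BGR2GRAY)[y0:y1,x0:x1]
    m=(g<45).astype(np.uint8)
    return g,m
q=np.array([[396.6,306.6],[430,303.4],[427,330],[394,334.7]])
m=np.zeros((480,640),np.uint8);cv2.fillPoly(m,[q.astype(np.int32)],1)
yx=np.argwhere(m);P=bydepth(b,yx[:,::-1]);P=P[b["depth"][m>0]>0]
c=P.mean(0);n=np.linalg.svd(P-c)[2][2];n*=np.sign(n[2])
print("side plane",c,n,np.degrees(np.arccos(n[2])),np.degrees(np.arctan2(n[1],n[0])),"resid",np.abs((P-c)@n).max())
W=[]
o,d=rays(b,q); W=o+d*(((c-o)@n)/(d@n))[:,None]; print(W,W.mean(0),np.linalg.norm(W-np.roll(W,1,0),axis=1))
# foot plate at 12 mm
g=np.stack(np.meshgrid(np.arange(355,480),np.arange(280,390)),-1).reshape(-1,2)
Q=bydepth(b,g);s=Q[(Q[:,2]>.009)&(Q[:,2]<.015)];print("foot",len(s),cv2.minAreaRect(s[:,:2].astype(np.float32)))
s=Q[(Q[:,2]>.009)];print("all",cv2.minAreaRect(s[:,:2].astype(np.float32)))
```

```text
side plane [ 0.55981021 -0.21229502  0.07566416] [-0.45887543  0.24766155  0.85328606] 31.429101297702232 151.6436363950927 resid 0.04823233862828182
[[ 0.54987866 -0.1722518   0.0587009 ]
 [ 0.59116486 -0.20008937  0.08898327]
 [ 0.56937613 -0.25029238  0.09183699]
 [ 0.52895267 -0.22920038  0.06397645]] [ 0.55984308 -0.21295848  0.0758744 ] [0.06090048 0.05827952 0.05480178 0.05343349]
foot 1347 ((0.5884437561035156, -0.17018628120422363), (0.19348672032356262, 0.1182866096496582), 67.01628875732422)
all ((0.5100846290588379, -0.40554192662239075), (0.6882262825965881, 0.1401086300611496), 69.92127990722656)
```

The rows are not in the units I measure in: shifts go in shares of 0.2 m and turns go in shares of 360 degrees. I convert before sending: 0.09 m is 0.45, 0.06 m is 0.3.

Request:
play_rows(
  delta_pos=[
    [0.14,-0.15,0.15],
    [0.14,-0.29,0.3],
    [0.14,-0.29,0.45],
    [0.14,-0.29,0.45],
    [0.14,-0.29,0.45],
  ],
  twist=[
    [0,0,0],
    [0,0,0],
    [0,0,0],
    [0,0,0],
    [0,0,0],
  ],
  hand=[0.075,0.075,0.075,0.075,0.075],
  squeeze=25,
)

```text
time: 0.77
ee_pos: [0.5166, 0.028, 0.2018]
tool_rot: [0.707, 0.707, -0.001, -0.001]
ft_force: [0.3, -0.1, 1.7]
gripper_width: 0.0753
finger_force: 0.0
```

To row units: 0.045 m is 0.225, 0.025 m is 0.125.

Request:
play_rows(
  delta_pos=[
    [0,0,0.125],
    [0,0,0.225],
    [0,0,0.225],
    [0,0,0.225],
    [0,0,0.225],
  ],
  twist=[
    [0,0,0],
    [0,0,0],
    [0,0,0],
    [0,0,0],
    [0,0,0],
  ],
  hand=[0.075,0.075,0.06,0.035,0.035],
  squeeze=20,
)

```text
time: 1.18
ee_pos: [0.5192, 0.0279, 0.1594]
tool_rot: [0.707, 0.707, 0.002, 0.002]
ft_force: [0.4, -0.2, -0.3]
gripper_width: 0.0577
finger_force: 0.0
```

Request:
play_rows(
  delta_pos=[
    [0,0,0],
    [0,0,0],
    [0,0,0],
  ],
  twist=[
    [0,0,0],
    [0,0,0],
    [0,0,0],
  ],
  hand=[0.03,0.03,0.03],
  squeeze=20,
)

```text
time: 1.43
ee_pos: [0.5174, 0.028, 0.1583]
tool_rot: [0.707, 0.707, 0.001, 0.001]
ft_force: [0.3, 0.0, -1.4]
gripper_width: 0.0383
finger_force: 20.0
```

Run:
```python
from h import *
print({k:v for k,v in sense().items() if k in("joints","ft_torque","ft_force","gripper_width","finger_force")})
b=grab_frame("side")
g=np.stack(np.meshgrid(np.arange(385,440),np.arange(295,345)),-1).reshape(-1,2)
P=bydepth(b,g);gg=cv2.cvtColor(b["pixels"],cv2.COLOR_BGR2GRAY)
rng=np.random.default_rng(0);best=None
for _ in range(500):
    t=P[rng.choice(len(P),3,False)];n=np.cross(t[1]-t[0],t[2]-t[0]);n/=np.linalg.norm(n)+1e-12;n*=np.sign(n[2])
    if n[2]<.75 or n[2]>.93: continue
    k=np.abs((P-t[0])@n)<.0025
    if best is None or k.sum()>best.sum(): best=k
Q=P[best];c=Q.mean(0);n=np.linalg.svd(Q-c)[2][2];n*=np.sign(n[2])
print(len(Q),c,n,np.degrees(np.arccos(n[2])),np.degrees(np.arctan2(n[1],n[0])))
# dark frame on that plane: threshold
m=(gg<40).astype(np.uint8);mm=np.zeros_like(m);mm[295:345,385:440]=m[295:345,385:440]
cs,_=cv2.findContours(mm,cv2.RETR_LIST,cv2.CHAIN_APPROX_NONE)
for k in sorted(cs,key=cv2.contourArea)[-3:]:
    o,d=rays(b,k.reshape(-1,2)); W=o+d*(((c-o)@n)/(d@n))[:,None]
    az=np.arctan2(n[1],n[0]);y=np.array([-np.sin(az),np.cos(az),0]);x=np.cross(y,n)
    uv=np.c_[(W-c)@x,(W-c)@y].astype(np.float32);r=cv2.minAreaRect(uv)
    print(cv2.contourArea(k),r,c+r[0][0]*x+r[0][1]*y)
```

```text
{'joints': array([ 3.18364865e-02,  3.56977582e-01,  1.88523818e+00, -9.56097522e-06,
        8.97884505e-01,  3.18480543e-02]), 'ft_force': array([ 0.27332297,  0.00223209, -1.39732231]), 'ft_torque': array([-0.02039976, -0.13949591,  0.00947718]), 'finger_force': 19.967676401138306, 'gripper_width': 0.038315047066491095}
1465 [ 0.56001359 -0.21718472  0.07604802] [-0.44920454  0.19876661  0.87103795] 29.420518622497514 156.13129181578307
0.0 ((0.019786830991506577, -0.029681576415896416), (0.0, 0.0), 0.0) [ 0.55626295 -0.18306762  0.06632841]
76.5 ((0.0030886661261320114, -0.0035134367644786835), (0.05527679622173309, 0.05333887040615082), 0.8633114099502563) [ 0.55897502 -0.21288314  0.07453082]
```

To row units: 33 degrees is 0.0917.

Request:
play_rows(
  delta_pos=[
    [0,0,0],
    [0,0,0],
    [0,0,0],
    [0,0,0],
    [0,0,0],
  ],
  twist=[
    [0,0,0.0139],
    [0,0,0.0333],
    [0,0,0.0528],
    [0,0,0.0722],
    [0,0,0.0917],
  ],
  hand=[0.03,0.03,0.03,0.03,0.03],
)

```text
time: 1.9
ee_pos: [0.5176, 0.0279, 0.1581]
tool_rot: [0.88, 0.475, 0.001, 0.001]
ft_force: [-0.9, -0.1, 2.6]
gripper_width: 0.0382
finger_force: 19.9
```

```bash
python3 -c "
from h import *
s=sense();print(s['ft_torque'],s['ft_force'],s['joint_torque'][5],s['joints'][5],s['gripper_width'])"
```

```text
[-0.13946011  0.02085217  0.0445997 ] [-0.89366108 -0.13227143  2.62024354] -1.160174310207367 0.6137909665720799 0.03823851570380449
```

To row units: 8 degrees is 0.0222.

Request:
play_rows(
  delta_pos=[
    [0,0,0],
    [0,0,0],
    [0,0,0],
  ],
  twist=[
    [0,0,0.0111],
    [0,0,0.0222],
    [0,0,0.0222],
  ],
  hand=[0.03,0.03,0.03],
)

```text
time: 2.15
ee_pos: [0.5176, 0.0279, 0.1581]
tool_rot: [0.91, 0.414, 0.001, 0.001]
ft_force: [0.4, -0.9, 3.9]
gripper_width: 0.0383
finger_force: 19.9
```

```bash
python3 -c "
from h import *
s=sense();print(s['ft_torque'],s['ft_force'],s['joint_torque'][5],s['joints'][5],s['gripper_width'])"
```

```text
[-0.22538849  0.04467073 -0.02492242] [ 0.42218138 -0.93996864  3.88410357] 0.455083753913641 0.7486124152604535 0.038328918053021986
```

To row units: 6 degrees is 0.0167.

Request:
play_rows(
  delta_pos=[
    [0,0,0],
    [0,0,0],
    [0,0,0],
  ],
  twist=[
    [0,0,0.0083],
    [0,0,0.0167],
    [0,0,0.0167],
  ],
  hand=[0.03,0.03,0.03],
)

```text
time: 2.4
ee_pos: [0.5172, 0.0278, 0.1581]
tool_rot: [0.93, 0.367, 0.0, 0.0]
ft_force: [-0.1, -2.2, 5.3]
gripper_width: 0.0386
finger_force: 19.9
```

```bash
python3 -c "
from h import *
s=sense();print(s['ft_torque'],s['ft_force'],s['joint_torque'][5],s['joints'][5],s['gripper_width'])"
```

```text
[-0.29447104  0.20000363  0.15736092] [-0.14806379 -2.20544971  5.34687694] 0.4439164325594902 0.8515069736031317 0.03857304164527331
```

To row units: 6 degrees is 0.0167.

Request:
play_rows(
  delta_pos=[
    [0,0,0],
    [0,0,0],
    [0,0,0],
    [0,0,0],
  ],
  twist=[
    [0,0,0.0083],
    [0,0,0.0167],
    [0,0,0.0167],
    [0,0,0.0167],
  ],
  hand=[0.03,0.03,0.03,0.03],
)

```text
time: 2.73
ee_pos: [0.5174, 0.0281, 0.158]
tool_rot: [0.948, 0.319, 0.001, 0.0]
ft_force: [-0.5, 0.5, 5.6]
gripper_width: 0.0381
finger_force: 20.0
```

```bash
python3 -c "
from h import *
s=sense();print(s['ft_torque'],s['ft_force'],s['joint_torque'][5],s['joints'][5],s['gripper_width'])"
```

```text
[0.03156845 0.2178051  0.34475578] [-0.45466395  0.51388888  5.57744592] 0.3617034573107958 0.9539956045116593 0.03810545644639652
```

To row units: -0.03 m is -0.15.

Request:
play_rows(
  delta_pos=[
    [0,0,0],
    [0,0,0],
    [0,0,0],
    [0,0,0],
    [0,0,-0.15],
  ],
  twist=[
    [0,0,0],
    [0,0,0],
    [0,0,0],
    [0,0,0],
    [0,0,0],
  ],
  hand=[0.075,0.075,0.075,0.075,0.075],
)

```text
time: 3.15
ee_pos: [0.5138, 0.0279, 0.1827]
tool_rot: [0.948, 0.317, -0.006, -0.002]
ft_force: [0.2, 0.5, -0.1]
gripper_width: 0.0689
finger_force: 0.0
```

To row units: -0.08 m is -0.4, -0.07 m is -0.35.

Request:
play_rows(
  delta_pos=[
    [0,0,-0.2],
    [-0.1,0,-0.35],
    [-0.2,0,-0.4],
    [-0.25,0,-0.4],
    [-0.25,0,-0.4],
  ],
  twist=[
    [0,0,0],
    [0,0,0],
    [0,0,0],
    [0,0,0],
    [0,0,0],
  ],
  hand=[0.075,0.075,0.075,0.075,0.075],
)

```text
time: 3.57
ee_pos: [0.4754, -0.0029, 0.2672]
tool_rot: [0.949, 0.317, -0.0, -0.0]
ft_force: [1.0, 0.6, -0.0]
gripper_width: 0.075
finger_force: 0.0
```

Run:
```python
from h import *
st=sense();c=grab_frame("wrist")
T=np.linalg.inv(camT(c,st));p=T@[.516,.028,.105,1]
u=cv2.projectPoints(np.array([[p[0],-p[1],-p[2]]]),np.zeros(3),np.zeros(3),c["intrinsics"],np.array(c["distortion"]))[0].ravel();print(u)
g=np.stack(np.meshgrid(np.arange(640),np.arange(480)),-1).reshape(-1,2);P=bydepth(c,g,st).reshape(480,640,3)
m=(np.abs(P[...,2]-.105)<.005)&(np.hypot(P[...,0]-.516,P[...,1]-.028)<.03)
print(cv2.minEnclosingCircle(P[m][:,:2].astype(np.float32)))
gr=cv2.cvtColor(c["pixels"],cv2.COLOR_BGR2GRAY);v=gr[m];print(np.percentile(v,[1,5,20,50]))
d=m&(gr<np.median(v)-35)&(np.hypot(P[...,0]-.516,P[...,1]-.028)<.017)
q=P[d][:,:2].astype(np.float32);print(len(q),q.mean(0));l=cv2.fitLine(q,cv2.DIST_L2,0,.01,.01).ravel();print(l,np.degrees(np.arctan2(l[1],l[0])))
x,y=int(u[0]),int(u[1]);save("ridge.png",c,(max(x-90,0),max(y-80,0),x+90,y+80),3)
```

```text
[318.60097321 173.29644521]
((0.515299916267395, 0.027856815606355667), 0.0203874334692955)
[119. 135. 188. 193.]
134 [0.5080629 0.034233 ]
[ 0.74944615 -0.6620653   0.50806296  0.034233  ] -41.457573
```

View pics/ridge.png

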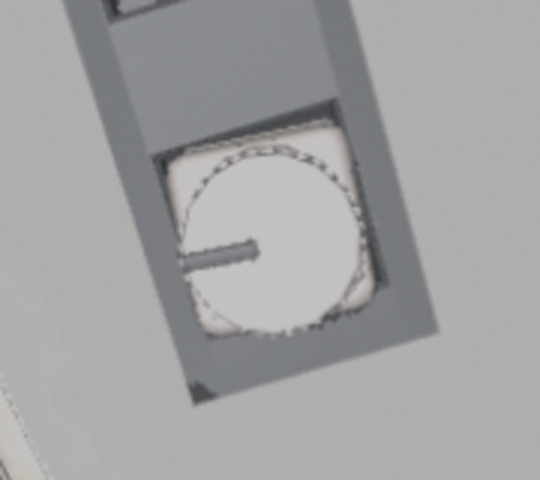

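The ridge now lies at 138.5°, square to the bottle, which itself sits about 5° clockwise against its pocket walls. So the cap is home. I'll regrasp it and lift.

To row units: 0.11 m is 0.55, 0.08 m is 0.4.

Request:
play_rows(
  delta_pos=[
    [0.125,0,0.05],
    [0.25,0,0.2],
    [0.25,0,0.4],
    [0.25,0,0.55],
    [0.25,0,0.55],
  ],
  twist=[
    [0,0,0],
    [0,0,0],
    [0,0,0],
    [0,0,0],
    [0,0,0],
  ],
  hand=[0.075,0.075,0.075,0.075,0.075],
)

```text
time: 4.03
ee_pos: [0.5132, 0.0286, 0.1499]
tool_rot: [0.948, 0.318, -0.008, -0.002]
ft_force: [-1.0, 0.2, 0.4]
gripper_width: 0.0751
finger_force: 0.0
```

Request:
play_rows(
  delta_pos=[
    [0,0,0],
    [0,0,0],
    [0,0,0],
    [0,0,0],
    [0,0,0],
  ],
  twist=[
    [0,0,0],
    [0,0,0],
    [0,0,0],
    [0,0,0],
    [0,0,0],
  ],
  hand=[0.055,0.03,0.03,0.03,0.03],
  squeeze=35,
)

```text
time: 4.45
ee_pos: [0.5177, 0.028, 0.1588]
tool_rot: [0.948, 0.317, 0.002, 0.0]
ft_force: [0.2, 0.5, -0.9]
gripper_width: 0.0445
finger_force: 0.0
```

To row units: -0.11 m is -0.55, -0.08 m is -0.4.

Request:
play_rows(
  delta_pos=[
    [0,0,-0.05],
    [0,0,-0.125],
    [0,0,-0.25],
    [0,0,-0.4],
    [0,0,-0.55],
  ],
  twist=[
    [0,0,0],
    [0,0,0],
    [0,0,0],
    [0,0,0],
    [0,0,0],
  ],
  hand=[0.03,0.03,0.03,0.03,0.03],
)

```text
time: 4.87
ee_pos: [0.5164, 0.0279, 0.2692]
tool_rot: [0.948, 0.317, -0.0, -0.0]
ft_force: [1.0, -0.1, -1.8]
gripper_width: 0.0379
finger_force: 35.0
```

```bash
cat > plan.py <<'E'
from h import *
s=sense();W=np.array([.559,-.213,.0745]);az=np.radians(156.1)
n=np.array([.5*np.cos(az),.5*np.sin(az),.866])
Rt=R.from_quat(s["tool_rot"]);z=Rt.as_matrix()[:,2]
v=np.cross(z,-n);a=np.arctan2(np.linalg.norm(v),z@-n);rv=v/np.linalg.norm(v)*a
tgt=W+.232*n
print("pos",s["ee_pos"],"tgt",tgt,"d_tool",Rt.inv().apply(tgt-s["ee_pos"]),"twist deg",np.degrees(Rt.inv().apply(rv)),s["joints"],s["ft_force"])
E
python3 plan.py; python3 -c "
from h import *
save('lift.png',grab_frame('side'),(180,120,480,400),2)"
```

```text
pos [0.51642672 0.02789973 0.26920254] tgt [ 0.45294654 -0.16600358  0.275412  ] d_tool [-0.16736985  0.11668631 -0.00619857] twist deg [-2.62195029e+01  1.46046933e+01  1.94471762e-21] [3.17228325e-02 2.45659044e-01 1.73094316e+00 2.50557475e-05
 1.16521039e+00 9.56931434e-01] [ 1.01546336 -0.12922722 -1.77885444]
```

View pics/lift.png

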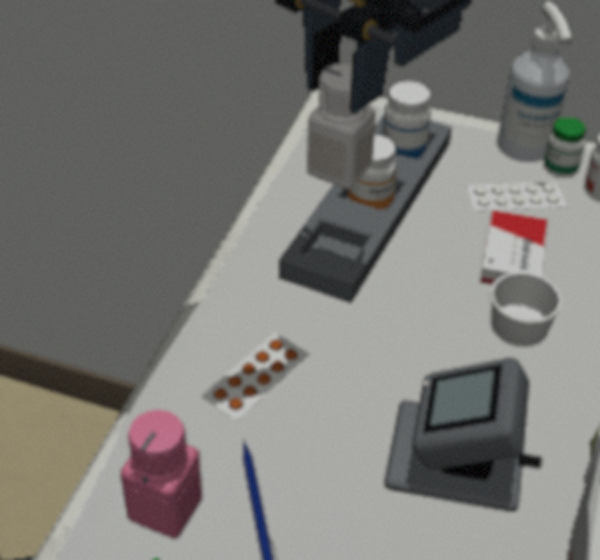

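The bottle is held and lifted: it hangs at crop (340,130), its pocket is empty at (330,245), and both round bottles are standing. Next I carry it over to the reader.

To row units: -0.13 m is -0.65, -0.03 m is -0.15.

Request:
play_rows(
  delta_pos=[
    [-0.075,0.05,-0.075],
    [-0.225,0.15,-0.15],
    [-0.375,0.26,-0.15],
    [-0.525,0.37,-0.15],
    [-0.65,0.45,-0.15],
  ],
  twist=[
    [0,0,0],
    [0,0,0],
    [0,0,0],
    [0,0,0],
    [0,0,0],
  ],
  hand=[0.03,0.03,0.03,0.03,0.03],
)

```text
time: 5.33
ee_pos: [0.4664, -0.1241, 0.2986]
tool_rot: [0.948, 0.317, 0.001, 0.001]
ft_force: [0.4, -0.8, -2.2]
gripper_width: 0.0381
finger_force: 35.0
```

To row units: -0.037 m is -0.185, 0.027 m is 0.135, -23.6 degrees is -0.0656.

Request:
play_rows(
  delta_pos=[
    [-0.06,0.045,0],
    [-0.125,0.09,0],
    [-0.185,0.135,0],
    [-0.185,0.135,0],
    [-0.185,0.135,0],
  ],
  twist=[
    [-0.0097,0.0056,0],
    [-0.0242,0.0136,0],
    [-0.0389,0.0217,0],
    [-0.0533,0.0297,0],
    [-0.0656,0.0364,0],
  ],
  hand=[0.03,0.03,0.03,0.03,0.03],
)

```text
time: 5.75
ee_pos: [0.4529, -0.1665, 0.2983]
tool_rot: [0.922, 0.307, 0.174, 0.159]
ft_force: [0.1, -0.2, -1.4]
gripper_width: 0.0382
finger_force: 35.0
```

To row units: -2.6 degrees is -0.0072.

Request:
play_rows(
  delta_pos=[
    [0,0,0],
    [0,0,0],
    [0,0,0],
  ],
  twist=[
    [-0.0072,0.0042,0],
    [-0.0072,0.0042,0],
    [-0.0072,0.0042,0],
  ],
  hand=[0.03,0.03,0.03],
)

```text
time: 6.0
ee_pos: [0.4533, -0.1657, 0.2978]
tool_rot: [0.916, 0.307, 0.191, 0.174]
ft_force: [-0.5, -0.3, -1.1]
gripper_width: 0.0379
finger_force: 35.0
```

```bash
python3 plan.py
python3 - <<'E'
from h import *
s=sense();print(s["gripper_width"],s["finger_force"])
b=grab_frame("side");a=grab_frame("scene")
A=b["pixels"][130:370,280:520];B=a["pixels"][130:370,320:560]
A,B=[cv2.resize(x,(400,400),interpolation=cv2.INTER_CUBIC) for x in(A,B)]
cv2.imwrite("pics/fin.png",np.hstack([A,B]))
Rt=R.from_quat(s["tool_rot"])
for nm,f in(("side",b),("scene",a)):
    g=np.stack(np.meshgrid(np.arange(640),np.arange(480)),-1).reshape(-1,2);P=bydepth(f,g)
    t=Rt.inv().apply(P-s["ee_pos"])   # tool-frame points
    hsv=cv2.cvtColor(f["pixels"],cv2.COLOR_BGR2HSV).reshape(-1,3)
    k=(np.hypot(t[:,0],t[:,1])<.045)&(t[:,2]>.085)&(t[:,2]<.19)
    q=t[k];print(nm,k.sum(),"z pct",np.percentile(q[:,2],[1,5,95,99,99.8]),"xy",np.percentile(q[:,:2],[2,98],axis=0))
E
```

```text
pos [ 0.45330055 -0.16572929  0.29776273] tgt [ 0.45294654 -0.16600358  0.275412  ] d_tool [-0.00586462 -0.00971604  0.01926033] twist deg [-5.27216352e-02  1.46022496e-02  2.72208577e-17] [-0.35898641 -0.01016169  2.05091892 -0.05259208  0.57950572  0.60235594] [-0.48961625 -0.28523539 -1.05526936]
0.037872487000164635 34.99975919723511
side 1957 z pct [0.08616807 0.09075407 0.15189594 0.15616087 0.15745533] xy [[-0.02698326 -0.01299583]
 [ 0.02104092  0.02639035]]
scene 908 z pct [0.08649187 0.09109809 0.15103052 0.15547705 0.15723273] xy [[-0.02781906 -0.02683434]
 [ 0.00765919  0.02257894]]
```

View pics/fin.png

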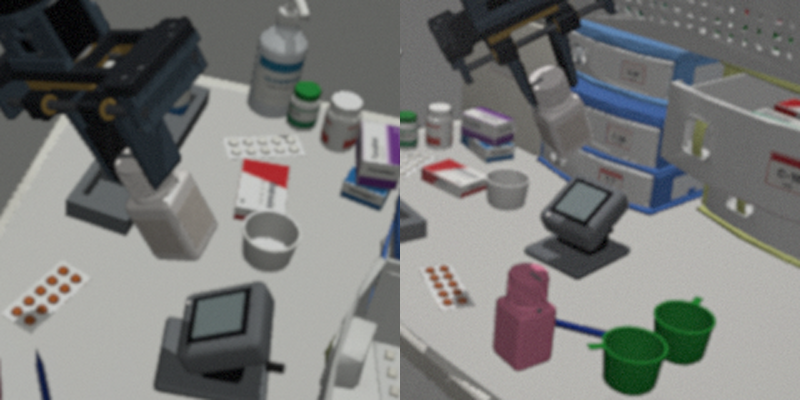

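The bottle is held, foot toward the window: side crop (175,240) and window (220,315). Depth puts the foot ~157 mm ahead of the TCP and centred, so I make the final approach and check the tilt.

To row units: 0.0145 m is 0.0725, -0.01 m is -0.05.

Request:
play_rows(
  delta_pos=[
    [-0.01,-0.015,0.02],
    [-0.02,-0.03,0.045],
    [-0.03,-0.05,0.0725],
    [-0.03,-0.05,0.0725],
    [-0.03,-0.05,0.0725],
  ],
  twist=[
    [0,0,0],
    [0,0,0],
    [0,0,0],
    [0,0,0],
    [0,0,0],
  ],
  hand=[0.03,0.03,0.03,0.03,0.03],
)

```text
time: 6.52
ee_pos: [0.451, -0.165, 0.2778]
tool_rot: [0.916, 0.307, 0.19, 0.174]
ft_force: [-0.2, 1.0, -1.4]
gripper_width: 0.0378
finger_force: 35.0
```

Request:
play_rows(
  delta_pos=[
    [0,0,0],
    [0,0,0],
    [0,0,0],
    [0,0,0],
  ],
  twist=[
    [0,0,0],
    [0,0,0],
    [0,0,0],
    [0,0,0],
  ],
  hand=[0.03,0.03,0.03,0.03],
)

```text
time: 6.85
ee_pos: [0.4514, -0.1652, 0.2792]
tool_rot: [0.916, 0.307, 0.191, 0.175]
ft_force: [0.4, -0.2, -1.4]
gripper_width: 0.0378
finger_force: 35.0
```

```bash
cat > ver.py <<'E'
from h import *
s=sense();Rt=R.from_quat(s["tool_rot"]);rng=np.random.default_rng(0)
W=np.array([.559,-.213,.0745]);az=np.radians(156.1);n=np.array([.5*np.cos(az),.5*np.sin(az),.866])
y=np.array([-np.sin(az),np.cos(az),0]);x=np.cross(y,n)
A=np.c_[x,y,n]
print("tcp",s["ee_pos"],"tool z vs -n deg",np.degrees(np.arccos(-Rt.as_matrix()[:,2]@n)),np.abs(s["qd"]).max())
print("tcp in head",A.T@(s["ee_pos"]-W))
N=[]
for nm in("side","scene"):
    f=grab_frame(nm);g=np.stack(np.meshgrid(np.arange(640),np.arange(480)),-1).reshape(-1,2)
    t=Rt.inv().apply(bydepth(f,g)-s["ee_pos"])
    q=t[(np.hypot(t[:,0],t[:,1])<.04)&(t[:,2]>.098)&(t[:,2]<.151)]
    print(nm,len(q),"foot z",np.percentile(Rt.inv().apply(bydepth(f,g)-s["ee_pos"])[(np.hypot(t[:,0],t[:,1])<.035)&(t[:,2]>.1)&(t[:,2]<.19)][:,2],99.5))
    for _ in range(2):
        best=np.zeros(len(q),bool)
        for _ in range(400):
            p=q[rng.choice(len(q),3,False)];m=np.cross(p[1]-p[0],p[2]-p[0]);m/=np.linalg.norm(m)+1e-12
            if abs(m[2])>.4: continue
            k=np.abs((q-p[0])@m)<.0015
            if k.sum()>best.sum(): best=k
        if best.sum()<80: break
        c=q[best].mean(0);m=np.linalg.svd(q[best]-c)[2][2];m*=np.sign(m@[c[0],c[1],0])
        print(best.sum(),"normal",m,"dist",m@c,"tilt rad",np.arcsin(m[2]),"yaw deg",np.degrees(np.arctan2(m[1],m[0])))
        q=q[~best]
E
python3 ver.py
```

```text
tcp [ 0.4514238  -0.16518078  0.279152  ] tool z vs -n deg 0.3817178313611721 0.001153495689169663
tcp in head [-3.75698520e-04 -1.35313492e-04  2.36091394e-01]
side 1364 foot z 0.1573518471865587
627 normal [ 0.16664782  0.98601536 -0.00148645] dist 0.02265609702695997 tilt rad -0.0014864492639846403 yaw deg 80.40701640845818
571 normal [-0.97737818  0.2114349  -0.00521254] dist 0.0235395235823353 tilt rad -0.005212564732023666 yaw deg 167.79337756807595
scene 638 foot z 0.156798400414944
355 normal [-0.98947056  0.14472148  0.00192293] dist 0.024236500538000173 tilt rad 0.0019229353613569315 yaw deg 171.67883361749037
158 normal [-0.22465069 -0.97442173 -0.00586203] dist 0.02461175274618367 tilt rad -0.005862061129694953 yaw deg -102.98256524528037
```

The bottle is centred, square and 79 mm out. One last check that the cap is still home, from the wrist camera.

```bash
python3 -c "
from h import *
save('cap.png',grab_frame('wrist'),(170,160,470,360),2.5)"
```

```text
(no output)
```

View pics/cap.png

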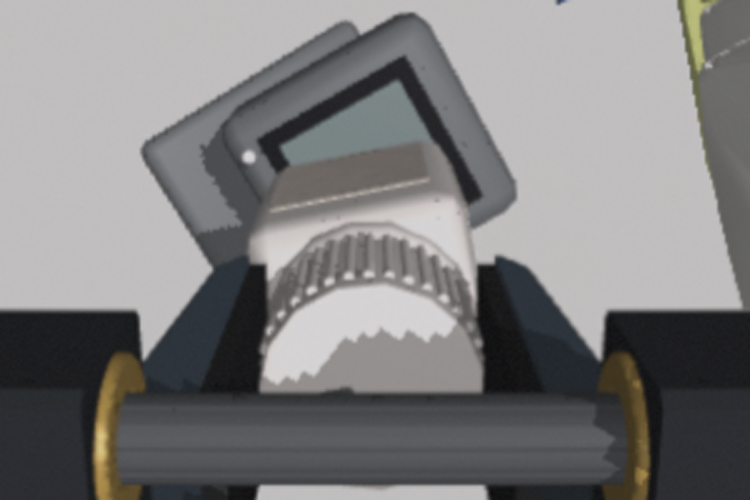

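The bottle is square over the window at crop (360,150), and the ridge's inner end is just visible at (340,390), as expected with the cap home. I'm handing in.

```bash
python3 -c "
from cell import sign_off
print(sign_off())"
```

```text
the job is handed in; nothing more can be done
None
```

I handed the job in with the cap screwed home and the bottle held still over the reader window, centred, square to it and about 79 mm away by my measurements; the hand-in gave no verdict back.

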